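# Seat a receiver module in its test fixture and snap the toggle clamp shut

## Task

With a fingertip, push the metal receiver module along its guide rails until it sits fully home against the end stop of the fixture. Then push the toggle clamp's handle over past its dead point until it snaps into lock and the rubber foot holds the module down. Do not lift or carry the module, leave the things standing around the fixture where they are, and finish with the hand clear.

Things in the scene. Friction and masses are not known exactly. Their poses are not given: they have to be found in the camera images.
- fixture: Aluminium base plate fixed to the bench, 280 x 220 x 15 mm; origin on the bench, plate spans x -150 to 130, y -70 to 150 mm, top z = 15. The module slides along its +x (away from the robot, turned by its yaw) between two dark rails at y = +-50.5 mm, 10 mm high, to the end stop (top z = 37 mm). A steel clamp bracket stands on the +y side, plane x = 55 mm, y 87 to 133, up to z = 93 mm.
- stop_face (a point): Centre of the end stop's face that the module must meet, at (100, 0, 30) mm in the fixture frame; axes as the fixture.
- module: Loose aluminium box 130 x 90 x 30 mm with punched holes, about 0.45 kg, lying on the plate between the rails (1.5 mm play each side). Origin under its centre; +x points to the end stop. A small transformer and two capacitors stand on its rear end, up to 48 mm above its underside. Starts 25 to 55 mm short of the stop; slides with plain friction, a few newtons.
- module_rear (a point): Centre of the module's rear face (towards the robot), at (-65, 0, 15) mm in the module frame: where to push it.
- module_front (a point): Centre of the module's front face, at (65, 0, 15) mm in the module frame: it must meet the stop face.
- clamp_handle (a joint): Clamp handle angle, rad: 0 open (leans 0.40 from upright to the fixture's +y), 0.40 upright, 0.85 locked (leans 0.45 to -y, at its stop). A spring throws it off its dead point at 0.55: before that it falls back open (0.8 N m at first, some 8 N at the tip, less towards the dead point), beyond it snaps to 0.85 and stays. It drives the hold-down arm.
- handle_tip (a point): On the handle's axis 95 mm from its pin: centre of the round end of the black grip (22 mm diameter, 34 to 106 mm from the pin). The pin lies along x at y = 115, z = 85 mm in the fixture frame. The tip starts at (55, 152, 172) mm there, peaks at z = 180, locks at (55, 74, 171). Push the handle on its +y side towards the fixture's -y.
- clamp_foot: Sprung rubber foot, 18 mm diameter, at the end of the steel hold-down arm; origin at its lower face. Open: the arm stands raised at x = 55, y 40 to 110, up to z about 145 mm in the fixture frame. Locked: the foot presses about 2.5 N on the module's top at (55, 25) mm in the fixture frame.
- jar: Bystander: screw jar, 48 mm diameter, 60 mm high, standing loose beside the fixture; origin under its centre.
- spool: Bystander: empty grey spool, 44 mm diameter, 40 mm high, standing loose beside the fixture; origin under its centre.
- transformer: Bystander: small transformer, 45 x 52 x 40 mm, standing loose beside the fixture; origin under its centre.
There are look-alikes about, which are no part of the job. Of the things like the module, leave any that is brown, pink or turquoise; of the rest the smaller one is meant.

How it is judged (in metres and radians):
On the way, in this order (a step that is already met when the one before it is completed fails the run):
1. the module is against the end stop (within 3 mm) while the clamp is still open (x of module_front in the frame of stop_face above -0.003 m and value of joint clamp_handle below 0.2 rad), for 0.2 s.
2. the clamp handle has snapped into lock (value of joint clamp_handle above 0.79 rad), for 0.2 s.
At the end, for the whole second after the job is handed in: The module lies flat between the rails with its front within 3 mm of the end stop, the clamp handle is locked (above 0.79 of 0.85 rad) and its foot presses on the module with more than 1 N; the jar, spool and transformer have moved less than 20 mm (x of module_front in the frame of stop_face above -0.003 m and z of module_front in the frame of stop_face below 0.004 m and angle between the x axis of module and the x axis of fixture, either way round below 0.06 rad and value of joint clamp_handle above 0.79 rad and contact force between clamp_foot and module above 1 N and linear speed of module below 0.01 m/s and distance of each of jar, spool, transformer from where it was at the start of the episode below 0.02 m); the robot touches nothing.
It fails at once if the module was lifted (more than 12 mm) (z of module_front in the frame of stop_face above 0.012 m).
It fails at once if the module's rear was lifted (more than 12 mm) (z of module_rear in the frame of stop_face above 0.012 m).
It fails at once if a bystander was moved more than 20 mm (distance of any of jar, spool, transformer from where it was at the start of the episode above 0.02 m).
It also fails if it takes over 48 s, if anything falls off the work surface, if the arm or the gripper's body presses on something with over 40 N, if the wrist force passes 120 N, or if a joint passes its speed limit or range.

## Robot

A 6-joint arm with a two-finger parallel gripper is mounted at the origin on the work surface. World frame = base frame: x ahead of the robot, y to its left, z up, the work surface at z = 0. Lengths are in mm, angles in degrees, forces in N, time in s.
With the tool pointing down it reaches from about 350 to 850 mm from the base axis. Payload 8.1 kg.
Tool frame: the origin (TCP) lies midway between the tips of the shut fingers; the grasp point (between the pads) lies 19 mm behind it (hold_point_z is the distance from the TCP to the grasp point, in mm); z points along the fingers, y is the direction in which the jaws open and shut (so a half turn about z gives the same grasp; the last joint's range is limited). The gripper opens to 85 mm and grips with 20 to 120 N. Pads are 22 mm wide; open, the fingers measure 114 mm over their backs; the gripper's body (76 mm by 85 mm) begins 54 mm behind the grasp point. The pads swing forward as they close: fully open they stand 13 mm farther back than shut.
Start: joints at [-72.273, 7.471, 85.268, -0, 87.261, -4.893], TCP at [230.794, -553.841, 231.292] pointing down, gripper open.
Joint ranges: [-169.43, 169.43], [-51.17, 129.36], [1.28, 143.12], [-76.62, 256.62], [0, 156.53], [-152.29, 152.29]. Speed limits (degrees/s): [136.94, 136.94, 159.86, 180, 180, 180].

## Interface

Orientations are given as [roll, pitch, yaw] about the fixed x, y, z axes, in that order (R = Rz(yaw) Ry(pitch) Rx(roll)).
In Python, from bench import sense, snapshot, camera_params, hand_in, hold_point_z gives the robot as it stands.
- The arm moves only by the tool servo_tool, never from a script. Its argument "motion" is a list of rows, each a list of 7 numbers: the finger opening in mm, from 0 to 85.4, then the shift along the tool's x, y, z in mm, then the turn, a rotation vector about the tool's x, y, z in rad. A call has 1 to 10 rows; each row shifts and turns the pose as measured when the row begins, along the tool's axes as they then stand; what a row does not reach is not made up. A row lasts 1/10 s, in which the tool goes at most 50 mm and 8.59 degrees, less where a joint would pass 70% of its speed; a pose out of reach is approached as far as the arm can. A call with a gripper value outside its range is refused whole. The fingers move at their own pace and stop on an object; "force" is the grip in N (left out, the last holds). Time passes only in rows, so rows that do not move let the fingers close. It gives the time, the measured TCP pose, the force and the opening at its end, in the units of the state.
- sense(): the state, without advancing time (a new reading comes with each control period).
- snapshot(name): name is "scene" or "top"; returns the picture (384x512x3 uint8, blue, green, red); there is no depth.
- camera_params(name): a dict with "fx", "fy", "cx", "cy" (pixels), "R" (3x3) and "t" (3): a world point X has camera coordinates R X + t. Camera axes: x right, y down, z forward; pixel columns grow to the right and rows downward; lengths in mm; the calibration is good to about 2 mm. A picture is of the moment at which its call begins. camera_params takes no time and is no camera call.
- hand_in(): hands the job in, once; it reports no verdict.
The state is a dict: "time": time; "joint_pos": joint angles; "qd": joint speeds; "joint_efforts": joint torques, N m; "tool_pos": TCP position; "tcp_rot": TCP orientation; "ft_force": force on the tool from outside, world axes, zero at the start; "wrist_torque": the same for the moment, N m; "finger_gap": finger opening in mm.
Only numpy, scipy, OpenCV 4.12 (cv2) and the standard library are available. Lean on these libraries where they do the work, as an engineer would, in place of code of your own. Each camera call takes 0.05 s, during which the arm holds its last target. There are 200 camera calls.

## Working session

There is one attempt and no reset: what is moved stays moved. The work goes in short steps, Python scripts to look and compute and a tool call to move; the robot and the scene stay as the last step left them, time stands still between calls to the robot, and variables do not carry over. Pictures are saved under pics/ and viewed, about 8 in all and at most 12, crops included, and the job is handed in when it is done.

Besides the shell and the picture viewer there is one more tool, called after "Emit:" in YAML: its name, and indented under it one key for each argument. servo_tool: Moves the arm, as the interface text tells. Its arguments: {"type":"object","properties":{"motion":{"type":"array"},"force":{"type":"number"}},"required":["motion"]}

```bash
mkdir -p pics; ls; python3 - <<'E'
from bench import *
import cv2,numpy as np
for n in("scene","top"):
    im=snapshot(n); cv2.imwrite(f"pics/{n}0.png",im); p=camera_params(n)
    C=-np.array(p["R"]).T@np.array(p["t"]); print(n,p["fx"],p["cx"],p["cy"],np.round(C),np.round(p["R"],3).tolist())
print(sense())
E
```

```text
pics
scene 350.5060403133651 254.51231440985364 186.01894958320156 [1268.   39.  765.] [[-0.209, 0.978, -0.002], [0.645, 0.137, -0.752], [-0.735, -0.158, -0.66]]
top 446.66244374573046 263.40115691467366 194.5348040148776 [ 312. -114. 1340.] [[0.013, -1.0, 0.002], [-0.98, -0.013, -0.198], [0.198, 0.001, -0.98]]
{'time': 0.1, 'joint_pos': array([-7.22723625e+01,  7.51140450e+00,  8.53234907e+01,  3.66255712e-03,
        8.72623292e+01, -4.89261812e+00]), 'qd': array([ 0.0528909 , -0.22526582, -0.17034188, -0.00721407, -0.10347109,
        0.01709902]), 'joint_efforts': array([ 6.31367566e-04, -5.70953465e+01, -5.01941156e+01, -2.72121706e-04,
        8.15386302e-03, -5.98068641e-05]), 'tool_pos': array([ 230.66652575, -553.3467523 ,  230.33851761]), 'tcp_rot': array([-1.79903442e+02, -1.19368751e-02,  2.26200675e+01]), 'ft_force': array([-0.00810378,  0.27495364,  0.06932451]), 'wrist_torque': array([0.00479178, 0.00295376, 0.00728412]), 'finger_gap': 85.76727509705958}
```

View pics/scene0.png

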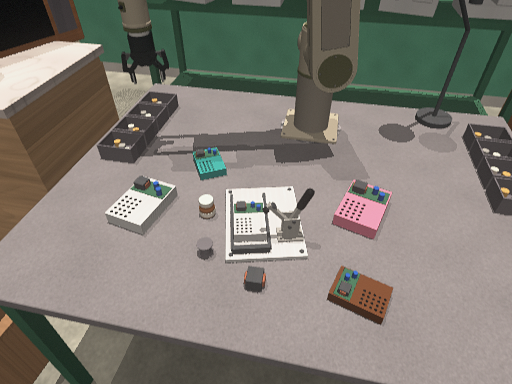

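View pics/top0.png

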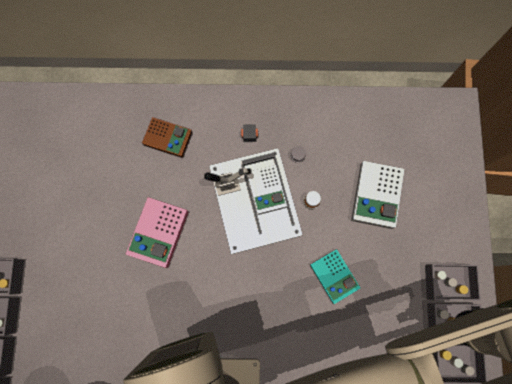

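The scene view shows the fixture at about (265,222), with the jar at (206,206), the spool at (205,247) and the loose transformer at (255,278). In the top view the plate corners are near (210,163), (279,150), (301,236) and (233,251). The module is between the rails at about (270,187), and the handle is at (210,177). The larger white box outside the fixture is a look-alike. Next I'll measure the plate.

```bash
cat >h.py <<'E'
import numpy as np,cv2
from bench import *
def ray(n,u,v,z):
    p=camera_params(n);R=np.array(p["R"]);C=-R.T@np.array(p["t"])
    d=R.T@np.array([(u-p["cx"])/p["fx"],(v-p["cy"])/p["fy"],1]);return C+d*(z-C[2])/d[2]
def proj(n,X):
    p=camera_params(n);c=np.array(p["R"])@X+np.array(p["t"])
    return np.array([p["fx"]*c[0]/c[2]+p["cx"],p["fy"]*c[1]/c[2]+p["cy"]])
def fx(o,yaw,P):
    c,s=np.cos(yaw),np.sin(yaw);P=np.asarray(P,float);return np.array([o[0]+c*P[0]-s*P[1],o[1]+s*P[0]+c*P[1],P[2]])
def inv(o,yaw,P):
    c,s=np.cos(yaw),np.sin(yaw);d=np.asarray(P)[:2]-np.asarray(o)[:2];return np.array([c*d[0]+s*d[1],-s*d[0]+c*d[1]])
E
python3 - <<'E'
from h import *
im=cv2.imread("pics/top0.png")
m=cv2.inRange(im,(165,165,165),(255,255,255))
m[:,:200]=0;m[:,308:]=0;m[:140]=0;m[260:]=0
m=cv2.morphologyEx(m,cv2.MORPH_OPEN,np.ones((2,2)))
cs,_=cv2.findContours(m,0,1)
pts=np.vstack([c for c in cs if cv2.contourArea(c)>30])
r=cv2.minAreaRect(pts);b=cv2.boxPoints(r);print(r,b.tolist())
W=[ray("top",*q,15) for q in b]
for w in W:print(np.round(w,1))
for i in range(4):print(np.linalg.norm(W[i]-W[i-1]))
cv2.imwrite("pics/crop1.png",cv2.resize(np.hstack([im[135:265,195:325],cv2.cvtColor(m,8)[135:265,195:325]]),None,fx=3,fy=3,interpolation=cv2.INTER_CUBIC))
cv2.imwrite("pics/crop2.png",cv2.resize(im[140:255,200:310],None,fx=5,fy=5,interpolation=cv2.INTER_CUBIC))
E
```

```text
((256.4706115722656, 201.38238525390625), (90.70832061767578, 73.48828887939453), 75.96376037597656) [[209.82354736328125, 166.2941436767578], [281.11767578125, 148.4706268310547], [303.11767578125, 236.4706268310547], [231.82354736328125, 254.2941436767578]]
[666.6  52.   15. ]
[ 726.6 -166.3   15. ]
[ 454.9 -233.1   15. ]
[399.6 -22.7  15. ]
277.33662522945156
226.3908875754857
279.7215135692707
217.5715747193407
```

View pics/crop2.png

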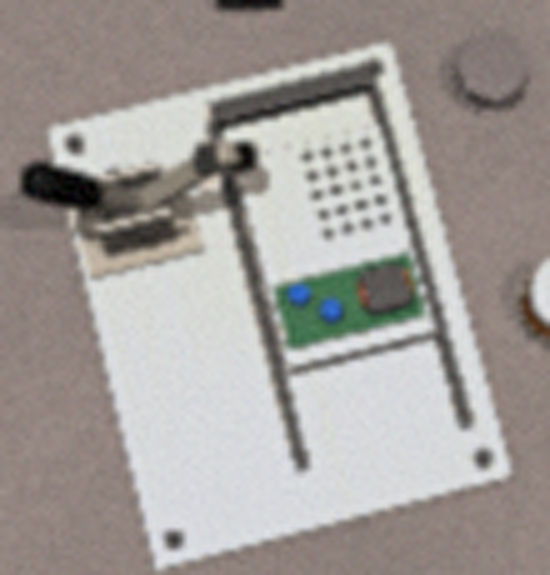

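The crop shows the plate corners at (50,127), (390,43), (511,472) and (158,570). The module's rear edge runs from (292,371) to (437,335). The rails, the end stop bar at the top and the screw holes are all visible.

```bash
python3 - <<'E'
from h import *
cr=lambda u,v:((u+.5)/5-.5+200,(v+.5)/5-.5+140)
fix=np.array([[130,150],[130,-70],[-150,-70],[-150,150]],float)
W=np.array([ray("top",*cr(*q),15)[:2] for q in [(50,127),(390,43),(511,472),(158,570)]])
fc,wc=fix.mean(0),W.mean(0)
U,S,Vt=np.linalg.svd((W-wc).T@(fix-fc));R=U@Vt
o=wc-R@fc;yaw=np.arctan2(R[1,0],R[0,0]);print("o",o,"yaw",np.degrees(yaw));print((W-(fix@R.T+o)).round(1).tolist())
for n,z,q in [("rail+ front end",25,(303,468)),("rail- end",25,(466,426)),("stop L",37,(212,107)),("stop R",37,(378,63)),("rearL",45,(292,371)),("rearR",45,(437,335)),("rearL",15,(292,371)),("rearR",15,(437,335)),("spool",40,(490,68)),("jar",60,(555,285))]:
    print(n,z,inv(o,yaw,ray("top",*cr(*q),z)).round(1))
tip=fx(o,yaw,[55,152,172]);print("tip",tip,"proj top",((proj("top",tip)-[200,140])*5).round(),proj("scene",tip).round(1))
for P in [[-150,-70,15],[-150,150,15],[130,150,15],[130,-70,15]]:print(proj("scene",fx(o,yaw,P)).round(1))
# key world points
for P in [[-65-45+0,0,0],[-150,0,0],[55,200,172],[55,74,171]]:print(P,fx(o,yaw,P).round(1))
for n,uv in [("transf",(249,132))]:print(inv(o,yaw,ray("top",*uv,40)))
sc=cv2.imread("pics/scene0.png")[150:300,190:330];cv2.imwrite("pics/crop3.png",cv2.resize(sc,None,fx=5,fy=4,interpolation=2))
E
```

```text
o [ 585.81359503 -124.01590666] yaw 15.538945697764241
[[-0.1, -2.5], [-2.5, 1.2], [2.2, 2.4], [0.4, -1.1]]
rail+ front end 25 [-114.5   51. ]
rail- end 25 [-115.   -48.7]
stop L 37 [109.9  49. ]
stop R 37 [111.1 -55.3]
rearL 45 [-59.8  43.3]
rearR 45 [-60.9 -44.7]
rearL 15 [-55.2  42.4]
rearR 15 [-56.2 -47.6]
spool 40 [  89.9 -119.8]
jar 60 [ -52.2 -117.8]
tip [598.08348179  37.16241036 172.        ] proj top [ 38. 179.] [309.8 191.1]
[225.3 187.5]
[293.  184.7]
[308.1 253.9]
[225.1 258. ]
[-110, 0, 0] [ 479.8 -153.5    0. ]
[-150, 0, 0] [ 441.3 -164.2    0. ]
[55, 200, 172] [585.2  83.4 172. ]
[55, 74, 171] [619. -38. 171.]
[192.6574289    5.73949477]
```

View pics/crop3.png

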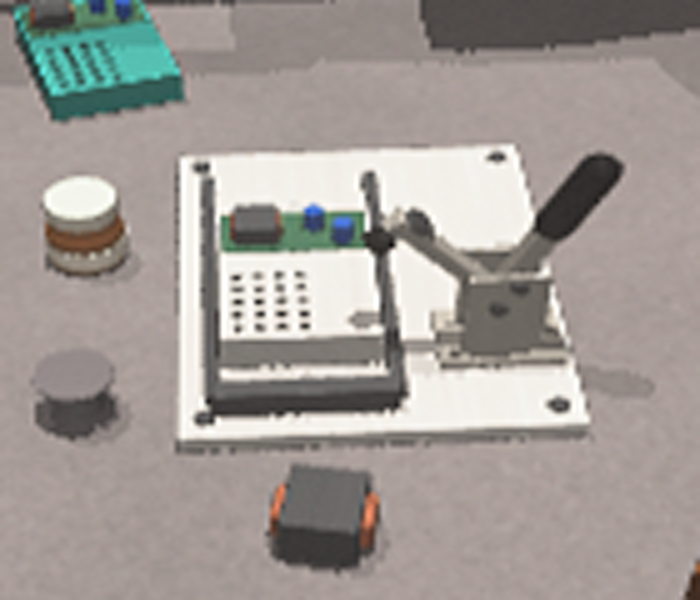

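The fixture is at about (586,-124), yaw 15.5°, and the projected handle tip matches both views. Now moving behind the module with the fingers shut.

Emit:
servo_tool:
  motion:
    - [0,0,0,0,0,0,0.124]
    - [0,30,-27,0,0,0,0]
    - [0,30,-27,0,0,0,0]
    - [0,30,-27,0,0,0,0]
    - [0,30,-27,0,0,0,0]
    - [0,30,-27,0,0,0,0]
    - [0,30,-27,0,0,0,0]
    - [0,30,-27,0,0,0,0]
    - [0,30,-27,0,0,0,0]
    - [0,30,-27,0,0,0,0]
  force: 40

```text
time: 1.1
tool_pos: [429.2, -238.7, 225.2]
tcp_rot: [-179.4, 0.2, 14.7]
ft_force: [0.3, 0.1, -0.3]
finger_gap: -0.5
```

Emit:
servo_tool:
  motion:
    - [0,24,-23,0,0,0,-0.014]
    - [0,24,-23,0,0,0,0]
    - [0,22,-22,0,0,0,0]
    - [0,0,0,0,0,0,0]
    - [0,0,0,40,0,0,0]
    - [0,0,0,40,0,0,0]
    - [0,0,0,30,0,0,0]
    - [0,0,0,0,0,0,0]

```text
time: 1.9
tool_pos: [481.0, -145.1, 111.7]
tcp_rot: [-179.4, 0.2, 16.0]
ft_force: [-0.2, 0.3, -0.2]
finger_gap: 0.0
```

```bash
python3 - <<'E'
from h import *
s=sense();p=s["tool_pos"];print(p,s["tcp_rot"],inv([585.8,-124],np.radians(15.54),p))
im=snapshot("top");cv2.imwrite("pics/t1.png",cv2.resize(im[130:270,190:330],None,fx=4,fy=4,interpolation=2))
E
```

```text
[ 480.95999863 -145.12038856  111.6745501 ] [-1.79412742e+02  1.59963760e-01  1.60007903e+01] [-106.66581919    7.73949078]
```

View pics/t1.png

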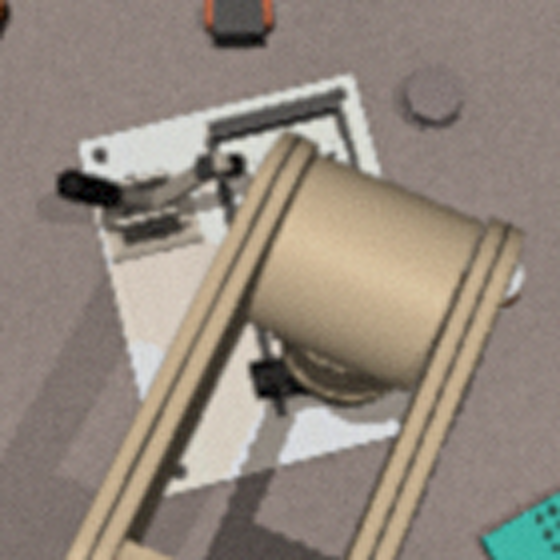

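The arm hides the module, and the hand sits behind it at fixture (-107, 8). The bystanders and handle are untouched. Now centring and lowering to z≈30.

Emit:
servo_tool:
  motion:
    - [0,-2,8,25,0,0,0.008]
    - [0,0,0,25,0,0,0]
    - [0,0,0,18,0,0,0]
    - [0,0,0,10,0,0,0]
    - [0,0,0,0,0,0,0]

```text
time: 2.45
tool_pos: [488.9, -158.9, 44.9]
tcp_rot: [179.9, -0.6, 15.4]
ft_force: [-0.3, -0.1, 0.1]
finger_gap: -0.3
```

Emit:
servo_tool:
  motion:
    - [0,0,-6,6,0,0,0]
    - [0,0,0,6,0,0,0]
    - [0,0,0,0,0,0,0]
    - [0,0,0,0,0,0,0]

```text
time: 2.85
tool_pos: [490.4, -154.0, 36.8]
tcp_rot: [179.7, -0.9, 15.4]
ft_force: [0.2, -0.4, -0.3]
finger_gap: -0.3
```

Emit:
servo_tool:
  motion:
    - [0,6,-2,6,0,0,0]
    - [0,6,0,2,0,0,0]
    - [0,6,0,0,0,0,0]
    - [0,5,0,0,0,0,0]
    - [0,5,0,0,0,0,0]
    - [0,5,0,0,0,0,0]
    - [0,5,0,0,0,0,0]

```text
time: 3.55
tool_pos: [529.6, -141.1, 29.3]
tcp_rot: [179.7, -0.8, 15.4]
ft_force: [-2.1, -1.1, 2.4]
finger_gap: 0.2
```

Emit:
servo_tool:
  motion:
    - [0,4,0,0,0,0,0]
    - [0,4,0,0,0,0,0]
    - [0,4,0,0,0,0,0]
    - [0,3,0,0,0,0,0]
    - [0,0,0,0,0,0,0]

```text
time: 4.05
tool_pos: [545.2, -136.8, 29.2]
tcp_rot: [179.7, -0.8, 15.4]
ft_force: [-0.9, -0.5, 0.7]
finger_gap: 0.1
```

Emit:
servo_tool:
  motion:
    - [0,3,0,0,0,0,0]
    - [0,3,0,0,0,0,0]
    - [0,2,0,0,0,0,0]

```text
time: 4.35
tool_pos: [549.1, -135.7, 28.7]
tcp_rot: [179.8, -0.2, 15.4]
ft_force: [-15.0, -3.8, 9.5]
finger_gap: 0.3
```

Emit:
servo_tool:
  motion:
    - [0,2,0,0,0,0,0]
    - [0,2,0,0,0,0,0]

```text
time: 4.55
tool_pos: [549.1, -135.7, 28.3]
tcp_rot: [179.9, 0.3, 15.4]
ft_force: [-12.8, -2.5, 8.9]
finger_gap: -0.2
```

It stalled against the stop at about 13 N, so the module is home. Now backing off and rising.

Emit:
servo_tool:
  motion:
    - [0,-8,0,0,0,0,0]
    - [0,-8,0,0,0,0,0]
    - [0,-8,0,-10,0,0,0]
    - [0,0,0,-35,0,0,0]
    - [0,0,0,-40,0,0,0]
    - [0,0,0,-40,0,0,0]
    - [0,0,0,-40,0,0,0]
    - [0,0,0,0,0,0,0]

```text
time: 5.35
tool_pos: [523.4, -141.0, 197.5]
tcp_rot: [180.0, 0.1, 15.4]
ft_force: [-0.0, -0.6, 0.4]
finger_gap: 0.1
```

Emit:
servo_tool:
  motion:
    - [0,0,0,-30,0,0,0]
    - [0,0,-10,-10,0,0,0]
    - [0,15,-30,0,0,0,0]
    - [0,15,-30,0,0,0,0]
    - [0,15,-30,0,0,0,0]
    - [0,15,-30,0,0,0,0]
    - [0,15,-25,0,0,0,0]
    - [0,15,-15,0,0,0,0]
    - [0,0,0,0,0,0,0]
    - [0,0,0,0,0,0,0]

```text
time: 6.35
tool_pos: [565.5, 55.3, 237.5]
tcp_rot: [179.9, -0.4, 15.3]
ft_force: [-0.5, 0.3, -0.4]
finger_gap: 0.1
```

```bash
python3 - <<'E'
from h import *
s=sense();p=s["tool_pos"];print(p,s["tcp_rot"],inv([585.8,-124],np.radians(15.54),p))
a=snapshot("top")[130:270,190:330];b=snapshot("scene")[150:290,190:330]
cv2.imwrite("pics/t2.png",cv2.resize(np.hstack([a,b]),None,fx=2.85,fy=4,interpolation=2))
E
```

```text
[565.53194832  55.28175439 237.53015643] [179.92126072  -0.42528657  15.34152871] [ 28.50443769 178.15790302]
```

View pics/t2.png

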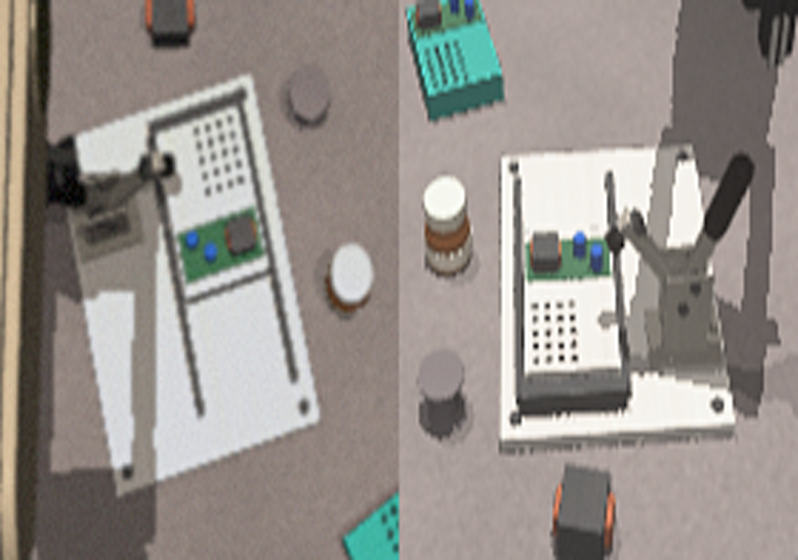

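The module's front now meets the stop bar, with no gap left in either view, and the clamp is still open. Next, positioning at fixture (55, 203) and lowering to z≈150.

Emit:
servo_tool:
  motion:
    - [0,13,-13,0,0,0,0]
    - [0,12,-12,0,0,0,0]
    - [0,0,0,0,0,0,0]
    - [0,0,0,25,0,0,0]
    - [0,0,0,25,0,0,0]
    - [0,0,0,25,0,0,0]
    - [0,0,0,0,0,0,0]
    - [0,0,0,0,0,0,0]

```text
time: 7.25
tool_pos: [586.7, 85.3, 162.8]
tcp_rot: [179.8, -0.6, 15.1]
ft_force: [0.1, 0.7, 0.5]
finger_gap: -0.2
```

Emit:
servo_tool:
  motion:
    - [0,-1,0,10,0,0,0]
    - [0,0,8,3,0,0,0]
    - [0,0,8,0,0,0,0]
    - [0,0,8,0,0,0,0]
    - [0,0,8,0,0,0,0]
    - [0,0,8,0,0,0,0]
    - [0,0,8,0,0,0,0]

```text
time: 7.95
tool_pos: [602.4, 40.5, 157.9]
tcp_rot: [-179.8, -1.3, 15.2]
ft_force: [-3.0, 6.2, 5.1]
finger_gap: -0.1
```

Emit:
servo_tool:
  motion:
    - [0,-2,8,3,0,0,0]
    - [0,-2,8,3,0,0,0]
    - [0,0,8,1,0,0,0]
    - [0,0,8,0,0,0,0]

```text
time: 8.35
tool_pos: [610.1, 6.9, 154.9]
tcp_rot: [-179.8, -1.7, 15.3]
ft_force: [0.7, 0.4, 0.3]
finger_gap: -0.1
```

Emit:
servo_tool:
  motion:
    - [0,0,6,0,0,0,0]
    - [0,0,0,0,0,0,0]
    - [0,0,-15,0,0,0,0]
    - [0,0,-20,0,0,0,0]
    - [0,0,-20,-10,0,0,0]
    - [0,0,-20,-20,0,0,0]
    - [0,0,-20,-20,0,0,0]
    - [0,0,-20,-20,0,0,0]
    - [0,0,0,0,0,0,0]

```text
time: 9.25
tool_pos: [575.4, 117.5, 224.8]
tcp_rot: [-179.6, -1.3, 15.1]
ft_force: [0.3, 0.3, 1.2]
finger_gap: -0.1
```

```bash
python3 - <<'E'
from h import *
s=sense();p=s["tool_pos"];print(p,s["ft_force"],inv([585.8,-124],np.radians(15.54),p))
print("locked tip exp",(proj("top",fx([585.8,-124],np.radians(15.54),[55,74,171]))-[190,130])*[2.85,4],(proj("scene",fx([585.8,-124],np.radians(15.54),[55,74,171]))-[190,150])*[2.85,4]+[399,0])
a=snapshot("top")[130:270,190:330];b=snapshot("scene")[150:290,190:330]
cv2.imwrite("pics/t3.png",cv2.resize(np.hstack([a,b]),None,fx=2.85,fy=4,interpolation=2))
E
```

```text
[575.42711685 117.53859408 224.81938376] [0.30881582 0.2941559  1.1765695 ] [ 54.71717039 235.48783493]
locked tip exp [130.48572082 155.06466885] [652.77523285 170.64452791]
```

View pics/t3.png

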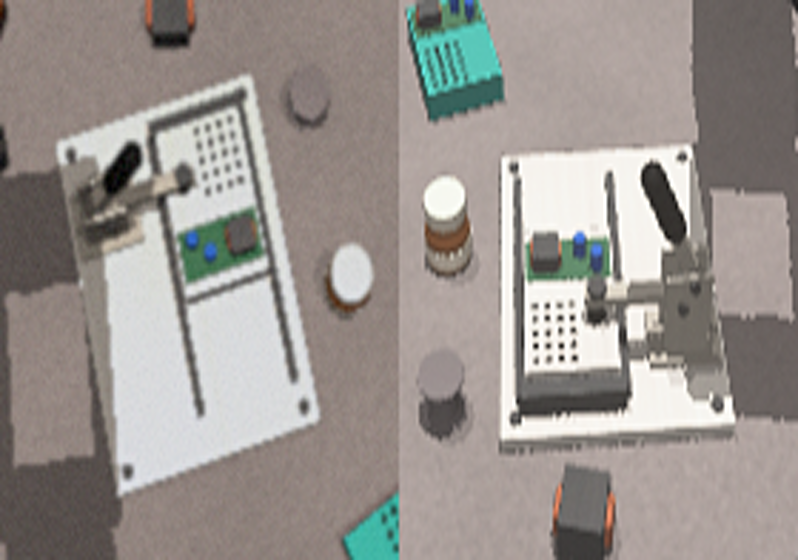

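The clamp is locked: the handle tip is at (130,152) top and (652,170) scene, against predicted (130,155) and (653,171). The foot is on the module, the module is at the stop, the bystanders are where they were, and the hand is clear.

```bash
python3 -c "
from bench import *
print(sense()['ft_force']);print(hand_in())"
```

```text
[ 0.19533552  0.75925038 -0.79922821]
the job is handed in; nothing more can be done
None
```

The module is home against the end stop, the clamp is locked with its foot on the module, and the job was handed in at about 9.4 s of the 48 s allowed. I got no verdict back.

- **Module:** I pushed its rear face with the shut fingers until it stalled against the stop at about 13–15 N. Both views then showed no gap at the stop, with the clamp still open.
- **Clamp:** I pushed the handle over until the force dropped to zero. In the last pictures its tip is within a few enlarged pixels, under one camera pixel, of the predicted locked position in both views. The foot sits on the module, though I had no direct reading of its force.
- **Bystanders and hand:** The jar, spool and transformer look unmoved by eye in the last pictures. The hand was about 235 mm out to the fixture's +y side at z ≈ 225 mm, and the wrist force was about 1 N, which is noise level.

No check failed. The plate corners fitted to about 3 mm, so the stall at the stop, not the pictures, is the evidence for the 3 mm limit.

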